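# Set the length stop one hole longer

### The arm

A 6-joint arm with a two-finger parallel gripper is mounted at the origin on the work surface; the furniture and walls round the work are solid. World frame = base frame: x ahead of the robot, y to its left, z up, the work surface at z = 0. Lengths are in m, angles in rad, forces in N, time in s.
With the tool pointing down it reaches from about 0.25 to 0.775 m from the base axis. Payload 4 kg.
Tool frame: the origin (TCP) lies at the very end of the fingers, on their centre line; the grasp point (between the pads) lies 19 mm behind it; z points along the fingers, y is the line along which they close (so a half turn about z gives the same grasp; the last joint's range is limited). The gripper opens to 94 mm and grips with 3 to 60 N. Pads are 16 mm wide; open, the fingers measure 119 mm over their backs; the gripper's body (75 mm by 177 mm) begins 78 mm behind the grasp point.
Start: joints at [-0.103, 0.087, 1.371, -0, 1.684, -0.103], TCP at [0.55, -0, 0.206] pointing down, gripper open.
Joint ranges: [-3.1, 3.1], [-0.76, 2.03], [0.27, 2.55], [-1.08, 4.22], [0.17, 2.65], [-2.57, 2.57]. Speed limits (rad/s): [2.79, 2.79, 3.14, 3.14, 3.14, 3.14].

### API

Orientations are given as [roll, pitch, yaw] about the fixed x, y, z axes, in that order (R = Rz(yaw) Ry(pitch) Rx(roll)).
In Python, from bench import robot, vision gives the robot as it stands.
- The arm moves only by the shell command python3 -m crank 'ROWS'. ROWS is JSON, a list of rows, each a list of 3 entries, a list of its own where there are three numbers: the closure, from 0 (fully open) to 1 (shut), then the shift along the tool's x, y, z in m, then the turn, a rotation vector about the tool's x, y, z in degrees. A call has 1 to 8 rows; each row shifts and turns the commanded pose from where the row before left it, along the tool's axes as they then stand; what a row does not reach is not made up. A row lasts 1/10 s, in which the tool goes at most 50 mm and 8.59 degrees, less where a joint would pass 70% of its speed; a pose out of reach is approached as far as the arm can. A call with a gripper value outside its range is refused whole. The fingers move at their own pace and stop on an object; the grip force is fixed at half the most. Time passes only in rows, so rows that do not move let the fingers close. It gives the time, the measured TCP pose, the force, the opening and the grip force at its end, in the units of the state.
- robot.get_obs(): the state, without advancing time (a new reading comes with each control period).
- vision.snapshot(name): name is "scene" or "side" or "wrist"; returns a dict with "color" (384x512x3 uint8, red, green, blue), "z_map" (384x512 float32, m along the optical axis (not along the pixel's ray), 0 where there is no reading), "fx", "fy", "cx", "cy" (pixels), "R" (3x3) and "t" (3): a world point X has camera coordinates R X + t. Camera axes: x right, y down, z forward; pixel columns grow to the right and rows downward; lengths in m; the calibration is good to about 2 mm. A picture is of the moment at which its call begins.
- robot.close_job(): hands the job in; it is judged then, once.
The state is a dict: "time": time; "joint_positions": joint angles; "qvel": joint speeds; "joint_torque": joint torques, N m; "tool_pos": TCP position; "ee_rot": TCP orientation; "wrist_force": force on the tool from outside, world axes, zero at the start; "wrist_torque": the same for the moment, N m; "width": finger opening in m; "finger_force": force on a finger pad.
Only numpy, scipy, OpenCV 4.12 (cv2) and the standard library are available. Lean on these libraries where they do the work, as an engineer would, in place of code of your own. Each camera call takes 0.05 s, during which the arm holds its last target. There are 200 camera calls.

### The job

Set the tube length stop one hole longer: twist the orange spring-return knob clockwise as far as it goes and let it spring back, which throws the yellow catch clear. Then pull up the red plunger, slide the blue carriage one hole towards the orange knob, and let the pin drop fully home in that hole. Finish still holding the red plunger with the pin home, and leave the solder spool, the brass fitting and the tape measure where they are.

Things in the scene. Friction and masses are not known exactly. Their poses are not given: they have to be found in the camera images.
- stop_base: length-stop fixture fixed to the bench: dark steel plate 150 x 270 x 12 mm with an aluminium rail along its y axis, top 42 mm above the bench. Origin: at bench height under the rail and the yellow catch; z up. At its x = 0 stand the red plunger (y = -65 mm at the start) and the orange knob (y = +80 mm), the highest parts. Plate: x -63 to 87, y -150 to 120 mm; tube channel on the +x side.
- release_grip (a point): point to grip the orange bar knob, on its upright turning axis, 84 mm above the bench. The bar is 44 mm long, 12 mm wide and 30 mm high (64 to 94 mm above the bench), standing on a black disc 42 mm across. x axis along the bar: in line with the fixture's x axis at rest; it turns with the knob.
- release (a joint): angle of the orange knob, rad: 0 at rest, grows clockwise as seen from above, stop at 1.05. A spring (0.05 Nm at rest, 0.17 Nm at the stop) turns it back to 0 when let go; with the fingers opened at least 60 mm it can swing back between them. A crank under it pushes the yellow catch.
- catch (a joint): travel of the yellow catch, m: 0 = it stands in front of the carriage's steel tongue and the carriage cannot move towards the orange knob; over 0.014 = clear. A full twist of the knob throws it to about 0.02, where it stays by friction.
- plunger_grip (a point): point to grip the red plunger knob: round, 28 mm across, 26 mm high, upright axis; the point is on the axis, 13 mm below its top, 89 mm above the bench with the pin home. It rides on the blue carriage, 4 mm above a 20 mm steel housing; the carriage's top is 64 mm above the bench. It can be taken from above in any yaw.
- plunger (a joint): lift of the red plunger, m: 0 = pin fully home in a hole, end of its travel 0.014. The pin (9 mm, round tip) is clear of the 12 mm hole at 0.009 and rides on the rail at about 0.008 between holes. A spring presses it down: 4 N at home, 7 N at full lift.
- slide (a joint): travel of the blue carriage (and the plunger on it) along the fixture's y axis, m: 0 in the hole where it starts, growing towards the orange knob; the next hole is at 0.040; end stops at -0.045 and 0.050. Sliding friction about 1.5 N. With the pin home it is locked apart from about 2 mm of play.
- spool_b: blue solder spool, 52 mm across, 30 mm high, standing near the fixture; origin at the centre of its underside. Leave it alone.
- union_b: brass tube fitting, 25 x 56 x 22 mm, lying near the fixture; leave it alone.
- bench_mill: black bench mill with a clear hood, 216 x 175 mm and 293 mm high, standing fixed on the bench at the left; origin at the centre of its underside. An obstacle: pass well clear of it or above it.
- measure_b: yellow tape measure, 33 x 74 x 52 mm, beside the fixture; leave it alone.

How it is judged:
By the outcome, as a careful person would: the job done as asked, in the order asked, and still so for the second after the job is handed in, while the arm keeps its last pose, push and grip.
It also fails if it takes over 56 s, if anything falls off the work surface, if the arm or the gripper's body presses on something with over 40 N, if the wrist force passes 120 N, or if a joint passes its speed limit or range.

## Working session

There is one attempt and no reset: what is moved stays moved. The work goes in short steps, Python scripts to look and compute and a shell command to move; the robot and the scene stay as the last step left them, time stands still between calls to the robot, and variables do not carry over. Pictures are saved under pics/ and viewed, at most 10 in all, crops included, and the job is handed in when it is done.

```bash
mkdir -p pics; cat > h.py <<'E'
import numpy as np, cv2
from bench import robot, vision
def snap(n):
    s=vision.snapshot(n); return s
def pts(s):
    z=s["z_map"]; v,u=np.indices(z.shape)
    c=np.stack([(u-s["cx"])/s["fx"]*z,(v-s["cy"])/s["fy"]*z,z],-1)
    return (c-np.array(s["t"]))@np.array(s["R"])
E
python3 - <<'E'
from h import *
a=[snap("scene"),snap("side")]
import pickle; pickle.dump(a,open("a.pkl","wb"))
cv2.imwrite("pics/1.png",np.hstack([a[0]["color"]])[:,:,::-1]);cv2.imwrite("pics/2.png",a[1]["color"][:,:,::-1])
for s in a: print(-np.array(s["R"]).T@s["t"],s["fx"])
o=robot.get_obs();print(o)
E
```

```text
[0.07804295 0.88129111 0.9452645 ] 351.1135164275175
[ 0.46056041 -1.05991654  0.90467608] 491.1949576965106
{'time': 0.1, 'joint_positions': array([-1.03130800e-01,  8.79007953e-02,  1.37206654e+00, -1.00034934e-05,
        1.68363300e+00, -1.03100876e-01]), 'qvel': array([-0.00098058, -0.00091004, -0.00498574,  0.00038548,  0.00082872,
       -0.00014037]), 'joint_torque': array([ 2.25695316e-03, -3.41256917e+01, -3.03301656e+01,  7.19034858e-02,
        3.05556308e-02, -9.49158243e-05]), 'tool_pos': array([5.49506292e-01, 2.60346827e-05, 2.04429032e-01]), 'ee_rot': array([-3.13959461e+00, -1.96737950e-04,  1.57076509e+00]), 'wrist_force': array([ 0.99667794,  0.26819386, -0.54724912]), 'wrist_torque': array([ 0.01331161, -0.0295649 , -0.0079398 ]), 'finger_force': 0.0, 'width': 0.0940968336596562}
```

View pics/1.png

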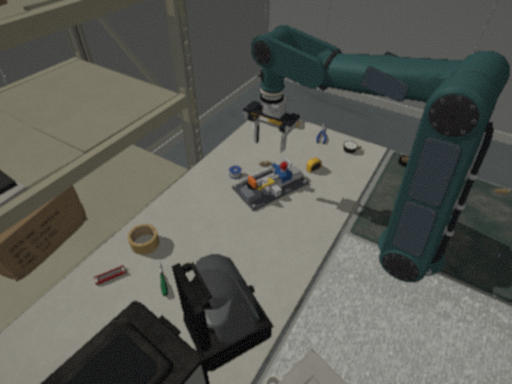

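View pics/2.png

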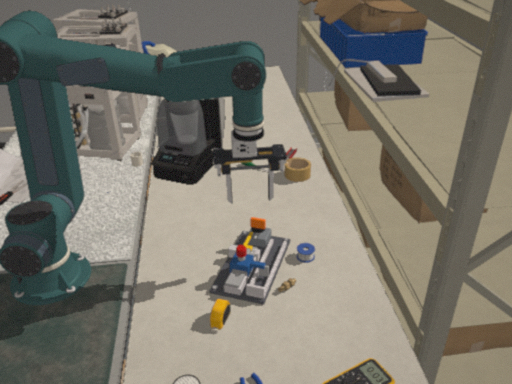

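Scene shows the fixture near (270,185): orange knob about (252,183), red plunger about (283,166). In side, orange is about (258,223) and red about (241,250), with the yellow tape measure at (220,313), the spool at (306,252) and the brass fitting at (288,284).

```bash
python3 - <<'E'
from h import *
import pickle
a=pickle.load(open("a.pkl","rb"))
roi=[(slice(140,215),slice(225,325)),(slice(205,335),slice(200,330))]
rays={}
for k,s in enumerate(a):
    P=pts(s); hsv=cv2.cvtColor(s["color"],cv2.COLOR_RGB2HSV); m0=np.zeros(hsv.shape[:2],bool); m0[roi[k]]=1
    H,S,V=[hsv[...,i].astype(int) for i in range(3)]
    for n,m in dict(red=((H<4)|(H>174))&(S>150)&(V>70),orange=(H>=6)&(H<15)&(S>190)&(V>110),yellow=(H>20)&(H<30)&(S>150)&(V>100),blue=(H>100)&(H<120)&(S>130)&(V>50)).items():
        nc,l,st,ce=cv2.connectedComponentsWithStats((m&m0).astype(np.uint8))
        for i in range(1,nc):
            if st[i,4]<12: continue
            q=P[(l==i)&(s["z_map"]>0)]
            print(k,n,st[i],ce[i].round(1),np.median(q,0).round(3),"z",np.percentile(q[:,2],[3,97]).round(3))
            hi=q[:,2]>np.percentile(q[:,2],97)-.006
            print("    top mean",q[hi].mean(0).round(4),hi.sum(), "ext",np.ptp(q[hi],0).round(3))
    w=m0&(P[...,2]>.006)&(P[...,2]<.02)&(V<110)&(S<90)
    q=P[w][:,:2].astype(np.float32); print("plate",len(q),cv2.minAreaRect(q))
b=a[1]["color"][200:335,190:325]
cv2.imwrite("pics/3.png",np.hstack([cv2.resize(a[0]["color"][135:215,220:330],(400,290),interpolation=2),cv2.resize(b,(290,290),interpolation=2)])[:,:,::-1])
E
```

```text
0 red [281 162   6   7  31] [283.4 165.3] [ 0.512 -0.052  0.1  ] z [0.089 0.104]
    top mean [ 0.5123 -0.0548  0.1017] 20 ext [0.018 0.022 0.006]
0 orange [249 178   7   9  33] [251.7 181.7] [0.571 0.076 0.087] z [0.073 0.094]
    top mean [0.5707 0.076  0.0921] 14 ext [0.028 0.018 0.006]
0 yellow [307 158  11  13  71] [311.2 163.2] [ 0.453 -0.187  0.045] z [0.013 0.053]
    top mean [ 0.4481 -0.2007  0.0501] 30 ext [0.026 0.038 0.007]
0 yellow [259 179  15  11  36] [267.  183.4] [0.536 0.018 0.053] z [0.048 0.056]
    top mean [0.5363 0.0218 0.0534] 31 ext [0.027 0.062 0.006]
0 blue [274 164  17  18 118] [282.7 173.6] [ 0.503 -0.05   0.061] z [0.04  0.067]
    top mean [ 0.5142 -0.0502  0.0636] 63 ext [0.068 0.046 0.008]
plate 906 ((0.5215911269187927, -0.1365109384059906), (0.5055301189422607, 0.20337335765361786), 66.41576385498047)
1 red [237 245   9  12  91] [240.7 250.7] [ 0.515 -0.071  0.101] z [0.085 0.105]
    top mean [ 0.5144 -0.0649  0.1033] 47 ext [0.021 0.027 0.007]
1 orange [252 218  13  11 109] [257.6 222.9] [0.575 0.066 0.084] z [0.068 0.097]
    top mean [0.5745 0.
[... 191 characters left out ...]
w [211 300  18  28 267] [218.3 313. ] [ 0.446 -0.229  0.045] z [0.013 0.055]
    top mean [ 0.4523 -0.2099  0.0523] 100 ext [0.032 0.042 0.007]
1 blue [298 244  13   9  43] [302.8 246.9] [0.691 0.006 0.033] z [0.03  0.035]
    top mean [0.6941 0.0039 0.0328] 42 ext [0.036 0.036 0.006]
1 blue [308 247   5   6  13] [310.3 250.1] [ 0.714 -0.013  0.032] z [0.029 0.035]
    top mean [ 0.7125 -0.012   0.0323] 11 ext [0.015 0.025 0.007]
1 blue [230 255  35  19 302] [244.9 263.5] [ 0.525 -0.08   0.063] z [0.047 0.069]
    top mean [ 0.5201 -0.0738  0.0658] 152 ext [0.085 0.047 0.008]
plate 1264 ((0.5524558424949646, -0.07539241015911102), (0.360680490732193, 0.21504755318164825), 63.453941345214844)
```

View pics/3.png

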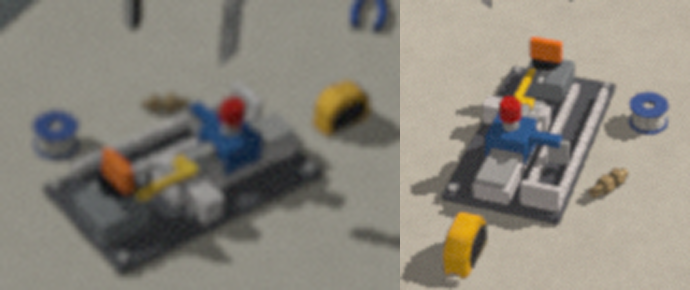

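The two views put red at (0.513,-0.060,z 0.102) and orange at (0.573,0.071,z 0.094). They are 0.144 m apart (0.145 expected), so the fixture yaw is about -24°. Moving above the knob with the fingers closing along the fixture's y axis.

```bash
python3 -m crank '[[0,[0.035,0.012,0],[0,0,-8]],[0,[0,0,0],[0,0,-8]],[0,[0,0,0],[0,0,-8]],[0,[0,0,0],[0,0,-8]],[0,[0,0,0],[0,0,-8]],[0,[0,0,0],[0,0,-8]],[0,[0,0,0],[0,0,-8]],[0,[0,0,0],[0,0,-8]]]'
python3 -m crank '[[0,[0,0,0],[0,0,-2]],[0,[0,0,0],[0,0,0]],[0,[0,0,0],[0,0,0]]]'
python3 - <<'E'
from h import *
s=snap("wrist"); P=pts(s); o=robot.get_obs(); print(o["tool_pos"],o["ee_rot"],o["joint_positions"])
cv2.imwrite("pics/4.png",s["color"][:,:,::-1])
hsv=cv2.cvtColor(s["color"],cv2.COLOR_RGB2HSV);H,S,V=[hsv[...,i].astype(int) for i in range(3)]
for n,m in dict(red=((H<4)|(H>174))&(S>150)&(V>70),orange=(H>=6)&(H<15)&(S>180)&(V>90)).items():
    nc,l,st,ce=cv2.connectedComponentsWithStats(m.astype(np.uint8))
    i=1+st[1:,4].argmax(); q=P[(l==i)&(s["z_map"]>0)]
    h=q[q[:,2]>np.percentile(q[:,2],97)-.005]
    print(n,st[i],ce[i],np.percentile(q[:,2],97),len(h),h.mean(0),cv2.minAreaRect(h[:,:2].astype(np.float32)))
E
```

```text
time: 0.9
tool_pos: [0.5617, 0.035, 0.2048]
ee_rot: [-3.141, -0.001, 2.694]
wrist_force: [-0.0, 0.4, -0.0]
width: 0.094
finger_force: 0.0
time: 1.2
tool_pos: [0.5618, 0.035, 0.2051]
ee_rot: [-3.141, -0.001, 2.722]
wrist_force: [0.1, -0.3, -0.1]
width: 0.0939
finger_force: 0.0
[0.56184055 0.03500148 0.20513386] [-3.14135693e+00 -6.07982267e-04  2.72200164e+00] [-3.85026761e-02  1.16655831e-01  1.33932767e+00  7.35948567e-06
  1.68626119e+00 -1.18970722e+00]
red [144 175  29  25 557] [157.70915619 187.02872531] 0.10434661376633468 431 [ 0.51521749 -0.06083301  0.10287747] ((0.5154432654380798, -0.06125069409608841), (0.024900242686271667, 0.025106016546487808), 63.918174743652344)
orange [279 165  12  40 414] [284.68357488 184.76570048] 0.09626938694722548 372 [0.57303811 0.07013809 0.09472766] ((0.5738324522972107, 0.06999149918556213), (0.011543144471943378, 0.0425170436501503), 67.15606689453125)
```

View pics/4.png

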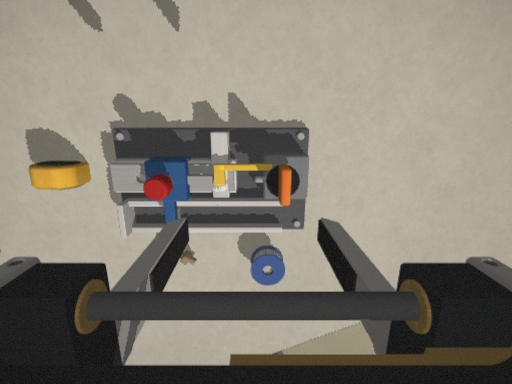

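The wrist view is consistent: orange bar at pixel (285,185) → (0.5735,0.070), red knob at (158,187) → (0.515,-0.061). The bar lies across the closing line. Descending and gripping.

```bash
python3 -m crank '[[0,[0.0036,0.0367,0],[0,0,0]],[0,[0,0,0.045],[0,0,0]],[0,[0,0,0.045],[0,0,0]],[0,[0,0,0.03],[0,0,0]],[0,[0,0,0.017],[0,0,0]],[0,[0,0,0],[0,0,0]],[0,[0,0,0],[0,0,0]]]'
python3 -m crank '[[1,[0,0,0],[0,0,0]],[1,[0,0,0],[0,0,0]],[1,[0,0,0],[0,0,0]],[1,[0,0,0],[0,0,0]],[1,[0,0,0],[0,0,0]],[1,[0,0,0],[0,0,0]],[1,[0,0,0],[0,0,0]],[1,[0,0,0],[0,0,0]]]'
```

```text
time: 1.95
tool_pos: [0.5739, 0.07, 0.0688]
ee_rot: [3.142, 0.0, 2.722]
wrist_force: [-0.4, -0.5, 0.1]
width: 0.0938
finger_force: 0.0
time: 2.75
tool_pos: [0.5736, 0.07, 0.0684]
ee_rot: [-3.142, -0.0, 2.723]
wrist_force: [0.4, -0.0, 0.4]
width: 0.0336
finger_force: 0.0
```

```bash
python3 -m crank '[[1,[0,0,0],[0,0,0]],[1,[0,0,0],[0,0,0]],[1,[0,0,0],[0,0,0]],[1,[0,0,0],[0,0,0]],[1,[0,0,0],[0,0,0]],[1,[0,0,0],[0,0,0]]]'
```

```text
time: 3.35
tool_pos: [0.5737, 0.0701, 0.0685]
ee_rot: [3.141, 0.0, 2.723]
wrist_force: [0.8, 0.8, 0.7]
width: 0.0117
finger_force: 30.0
```

```bash
python3 -m crank '[[1,[0,0,0],[0,0,6]],[1,[0,0,0],[0,0,6]],[1,[0,0,0],[0,0,6]],[1,[0,0,0],[0,0,6]],[1,[0,0,0],[0,0,6]],[1,[0,0,0],[0,0,6]],[1,[0,0,0],[0,0,6]],[1,[0,0,0],[0,0,6]]]'
python3 -m crank '[[1,[0,0,0],[0,0,4]],[1,[0,0,0],[0,0,4]],[1,[0,0,0],[0,0,3]],[1,[0,0,0],[0,0,3]],[1,[0,0,0],[0,0,0]],[1,[0,0,0],[0,0,0]]]'; python3 -c "
from h import *
o=robot.get_obs();print(o['wrist_torque'],o['ee_rot'])"
```

```text
time: 4.15
tool_pos: [0.5743, 0.0706, 0.0685]
ee_rot: [3.14, -0.001, 1.881]
wrist_force: [3.4, 1.6, -1.6]
width: 0.0114
finger_force: 30.0
time: 4.75
tool_pos: [0.5745, 0.0707, 0.0685]
ee_rot: [3.139, -0.001, 1.643]
wrist_force: [3.2, 2.6, -2.1]
width: 0.0119
finger_force: 30.2
[ 0.56388414 -0.81384839  0.40547003] [ 3.13947288e+00 -9.40113060e-04  1.64257673e+00]
```

```bash
python3 -m crank '[[1,[0,0,0],[0,0,3]],[1,[0,0,0],[0,0,0]],[1,[0,0,0],[0,0,0]]]'; python3 - <<'E'
from h import *
o=robot.get_obs();print(o['wrist_torque'],o['ee_rot'])
s=snap("wrist");cv2.imwrite("pics/5.png",s["color"][:,:,::-1])
E
```

```text
time: 5.05
tool_pos: [0.5745, 0.0706, 0.0685]
ee_rot: [3.14, -0.001, 1.591]
wrist_force: [4.6, 3.5, -3.0]
width: 0.0121
finger_force: 31.8
[ 0.52952296 -0.8159376   0.7587301 ] [ 3.13952086e+00 -9.39205896e-04  1.59114684e+00]
```

View pics/5.png

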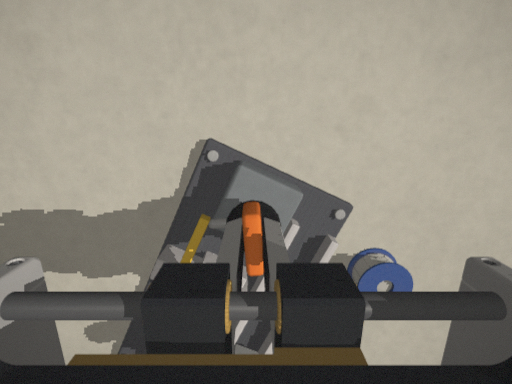

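The bar (253,237) is turned hard over and the torque rises steeply, so it is on the stop; the yellow catch is at (197,240). Letting go in place.

```bash
python3 -m crank '[[0,[0,0,0],[0,0,0]],[0,[0,0,0],[0,0,0]],[0,[0,0,0],[0,0,0]],[0,[0,0,0],[0,0,0]],[0,[0,0,0],[0,0,0]],[0,[0,0,0],[0,0,0]],[0,[0,0,0],[0,0,0]],[0,[0,0,0],[0,0,0]]]'; python3 -m crank '[[0,[0,0,0],[0,0,0]],[0,[0,0,0],[0,0,0]],[0,[0,0,0],[0,0,0]],[0,[0,0,0],[0,0,0]],[0,[0,0,0],[0,0,0]],[0,[0,0,0],[0,0,0]]]'
```

```text
time: 5.9
tool_pos: [0.5736, 0.0692, 0.0684]
ee_rot: [-3.141, 0.001, 1.588]
wrist_force: [1.1, 0.1, -0.2]
width: 0.0724
finger_force: 0.0
time: 6.5
tool_pos: [0.5737, 0.07, 0.0685]
ee_rot: [3.142, 0.0, 1.588]
wrist_force: [0.0, -0.5, -1.1]
width: 0.0938
finger_force: 0.0
```

```bash
python3 -m crank '[[0,[0,0,-0.045],[0,0,0]],[0,[0,0,-0.045],[0,0,0]],[0,[0,0,-0.045],[0,0,-8]],[0,[0,0,0],[0,0,-8]],[0,[0,0,0],[0,0,-8]],[0,[0,0,0],[0,0,-8]],[0,[0,0,0],[0,0,-8]],[0,[0,0,0],[0,0,-8]]]'
python3 -m crank '[[0,[0,-0.03,0],[0,0,-8]],[0,[0,-0.03,0],[0,0,-8]],[0,[0,-0.0,0],[0,0,-1]],[0,[0,0,0],[0,0,0]],[0,[0,0,0],[0,0,0]]]'
python3 - <<'E'
from h import *
s=snap("wrist"); P=pts(s); o=robot.get_obs(); print(o["tool_pos"],o["ee_rot"],o["joint_positions"])
cv2.imwrite("pics/6.png",s["color"][:,:,::-1])
hsv=cv2.cvtColor(s["color"],cv2.COLOR_RGB2HSV);H,S,V=[hsv[...,i].astype(int) for i in range(3)]
for n,m in dict(red=((H<4)|(H>174))&(S>150)&(V>70),orange=(H>=6)&(H<15)&(S>180)&(V>90)).items():
    nc,l,st,ce=cv2.connectedComponentsWithStats(m.astype(np.uint8))
    i=1+st[1:,4].argmax(); q=P[(l==i)&(s["z_map"]>0)]
    h=q[q[:,2]>np.percentile(q[:,2],97)-.005]
    print(n,st[i],ce[i],np.percentile(q[:,2],97),len(h),h.mean(0),cv2.minAreaRect(h[:,:2].astype(np.float32)))
E
```

```text
time: 7.3
tool_pos: [0.5736, 0.07, 0.2035]
ee_rot: [3.142, 0.0, 2.432]
wrist_force: [0.2, 0.2, -0.2]
width: 0.0943
finger_force: 0.0
time: 7.8
tool_pos: [0.538, 0.0227, 0.2036]
ee_rot: [3.141, 0.0, 2.722]
wrist_force: [1.3, 0.8, 0.2]
width: 0.0939
finger_force: 0.0
[0.53806515 0.02285791 0.20345523] [3.14114812e+00 9.49429797e-05 2.72254810e+00] [-6.30863536e-02  6.18731352e-02  1.40173242e+00  3.85780188e-04
  1.67774318e+00 -1.21479692e+00]
red [164 189  27  26 535] [176.85046729 201.38317757] 0.10426500642312582 424 [ 0.5150417  -0.06087221  0.10285507] ((0.5155560374259949, -0.06187976524233818), (0.024926818907260895, 0.02500862255692482), 19.962024688720703)
orange [295 179  14  40 450] [301.94222222 198.40444444] 0.09616470588919686 367 [0.57272683 0.07001808 0.0946401 ] ((0.573693573474884, 0.07013358175754547), (0.01213819533586502, 0.043074533343315125), 66.15841674804688)
```

View pics/6.png

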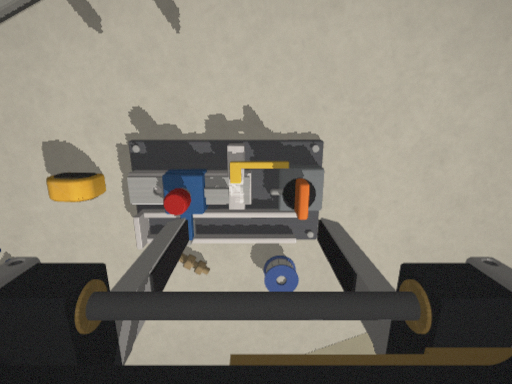

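The yellow catch has moved off the rail (now at about (240,165), well away from the tongue). The orange bar (302,198) is back at rest and the red knob is at (177,201) → (0.515,-0.061). Going to grip the plunger.

```bash
python3 -m crank '[[0,[-0.0065,-0.043,0],[0,0,0]],[0,[-0.007,-0.0435,0],[0,0,0]],[0,[0,0,0.045],[0,0,0]],[0,[0,0,0.045],[0,0,0]],[0,[0,0,0.03],[0,0,0]],[0,[0,0,0.0135],[0,0,0]],[1,[0,0,0],[0,0,0]],[1,[0,0,0],[0,0,0]]]'
python3 -m crank '[[1,[0,0,0],[0,0,0]],[1,[0,0,0],[0,0,0]],[1,[0,0,0],[0,0,0]],[1,[0,0,0],[0,0,0]],[1,[0,0,0],[0,0,0]],[1,[0,0,0],[0,0,0]],[1,[0,0,0],[0,0,0]],[1,[0,0,0],[0,0,0]]]'
python3 -m crank '[[1,[0,0,0],[0,0,0]],[1,[0,0,0],[0,0,0]],[1,[0,0,0],[0,0,0]]]'
```

```text
time: 8.65
tool_pos: [0.5161, -0.0622, 0.0715]
ee_rot: [3.141, 0.002, 2.723]
wrist_force: [-0.1, 0.5, 0.1]
width: 0.0815
finger_force: 0.0
time: 9.45
tool_pos: [0.5148, -0.0623, 0.07]
ee_rot: [3.142, -0.0, 2.723]
wrist_force: [-0.8, 0.3, 0.2]
width: 0.0272
finger_force: 30.0
time: 9.75
tool_pos: [0.5148, -0.0623, 0.07]
ee_rot: [-3.142, 0.0, 2.723]
wrist_force: [0.1, -0.3, 0.2]
width: 0.0273
finger_force: 30.0
```

```bash
python3 -m crank '[[1,[0,0,-0.004],[0,0,0]],[1,[0,0,-0.004],[0,0,0]],[1,[0,0,-0.004],[0,0,0]],[1,[0,0,0],[0,0,0]],[1,[0,0,0],[0,0,0]]]'
```

```text
time: 10.25
tool_pos: [0.5146, -0.0623, 0.0816]
ee_rot: [-3.142, -0.0, 2.723]
wrist_force: [3.2, 0.2, -6.5]
width: 0.027
finger_force: 30.0
```

The force of -6.5 N matches the spring at about 12 mm of lift. Sliding.

```bash
python3 -m crank '[[1,[0,0.008,0],[0,0,0]],[1,[0,0.008,0],[0,0,0]],[1,[0,0.008,0],[0,0,0]],[1,[0,0.008,0],[0,0,0]],[1,[0,0.008,0],[0,0,0]],[1,[0,0,0],[0,0,0]],[1,[0,0,0],[0,0,0]]]'
```

```text
time: 10.95
tool_pos: [0.5314, -0.0246, 0.082]
ee_rot: [3.14, -0.0, 2.724]
wrist_force: [3.4, -0.1, -7.0]
width: 0.0267
finger_force: 30.0
```

```bash
python3 -m crank '[[1,[0,0,0.003],[0,0,0]],[1,[0,0,0.003],[0,0,0]],[1,[0,0,0.003],[0,0,0]],[1,[0,0,0.003],[0,0,0]],[1,[0,0,0],[0,0,0]],[1,[0,0,0],[0,0,0]],[1,[0,0,0],[0,0,0]]]'
```

```text
time: 11.65
tool_pos: [0.531, -0.0258, 0.0701]
ee_rot: [3.142, -0.0, 2.723]
wrist_force: [0.5, 0.6, -3.3]
width: 0.027
finger_force: 30.0
```

Force is still -3.3 N, so the pin hangs just off the bottom. Lowering slightly until it seats.

```bash
python3 -m crank '[[1,[0,0,0.0005],[0,0,0]],[1,[0,0,0.0005],[0,0,0]],[1,[0,0,0],[0,0,0]],[1,[0,0,0],[0,0,0]],[1,[0,0,0],[0,0,0]]]'
python3 - <<'E'
from h import *
s=snap("wrist"); P=pts(s)
b=snap("side"); Q=pts(b)
for s,P in((s,P),(b,Q)):
    hsv=cv2.cvtColor(s["color"],cv2.COLOR_RGB2HSV);H,S,V=[hsv[...,i].astype(int) for i in range(3)]
    m=((H<4)|(H>174))&(S>150)&(V>70)&(np.linalg.norm(P[...,:2]-[.531,-.025],axis=-1)<.05)
    q=P[m]; print(len(q),q.mean(0),np.percentile(q[:,2],[3,97]) if len(q) else 0)
c=cv2.resize(b["color"][200:335,190:325],(384,384),interpolation=2)
w=cv2.resize(snap("wrist")["color"],(400,300)); w=np.vstack([w,np.zeros((84,400,3),np.uint8)])
cv2.imwrite("pics/7.png",np.hstack([c,w])[:,:,::-1])
E
```

```text
time: 12.15
tool_pos: [0.5312, -0.0258, 0.0699]
ee_rot: [3.141, 0.001, 2.723]
wrist_force: [-3.6, 1.5, 4.3]
width: 0.0272
finger_force: 30.0
1704 [ 0.52860139 -0.02422995  0.1004915 ] [0.08659312 0.10419281]
25 [ 0.539758   -0.03233772  0.09772548] [0.08501068 0.10647278]
```

View pics/7.png

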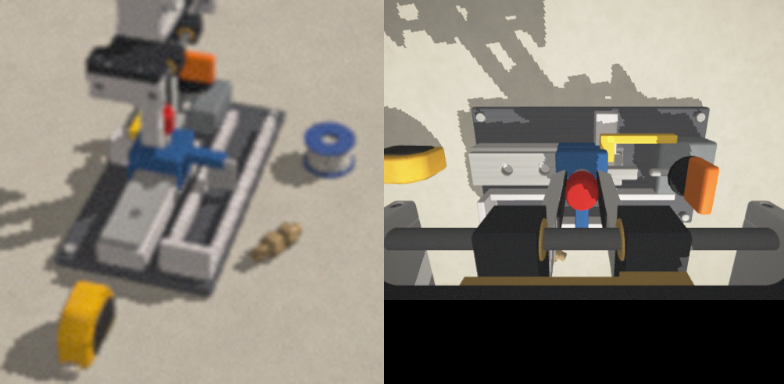

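The carriage has moved 40 mm, leaving the vacated holes visible at (507,170) and (545,170). The red knob's top reads 0.104 m, the same as at home before, and the tool now feels +4.3 N of seating. The tape, spool and fitting are untouched.

```bash
python3 -c "
from bench import robot
o=robot.get_obs();print(o['tool_pos'],o['wrist_force'],o['finger_force'])
print(robot.close_job())"
```

```text
[ 0.53123294 -0.02581232  0.06989406] [-3.17630091  2.42424349  5.2335006 ] 30.001178205711767
the job is handed in; nothing more can be done
None
```

The length stop is set one hole longer and the job is handed in: the catch is clear, the carriage moved 40 mm towards the orange knob, the pin reads fully home, the red plunger is still gripped, and the spool, fitting and tape measure were not touched.

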